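# Load the specimen levelling press, release its safety catch, hold the lever down

### The arm

A 6-joint arm with a two-finger parallel gripper is mounted at the origin on a cart in front of the work surface, level with it; the furniture and walls round the work are solid. World frame = base frame: x ahead of the robot, y to its left, z up, the work surface at z = 0. Lengths are in m, angles in rad, forces in N, time in s.
With the tool pointing down it reaches from about 0.3 to 0.75 m from the base axis. Payload 8.5 kg.
Tool frame: the origin (TCP) lies midway between the tips of the shut fingers; the grasp point (between the pads) lies 19 mm behind it; z points along the fingers, y is the direction in which the jaws open and shut (so a half turn about z gives the same grasp; the last joint's range is limited). The gripper opens to 85 mm and grips with 20 to 120 N. Pads are 22 mm wide; open, the fingers measure 114 mm over their backs; the gripper's body (76 mm by 85 mm) begins 54 mm behind the grasp point. The pads swing forward as they close: fully open they stand 13 mm farther back than shut.
Start: joints at [-1.459, 0.381, 1.297, -0, 1.464, -0.215], TCP at [0.177, -0.521, 0.231] pointing down, gripper open.
Joint ranges: [-3.11, 3.11], [-0.89, 2.33], [0.22, 2.48], [-1.42, 4.56], [0.17, 2.85], [-2.88, 2.88]. Speed limits (rad/s): [2.39, 2.39, 3.14, 3.14, 3.14, 3.14].

### API

Orientations are given as a 3x3 rotation matrix whose columns are the frame's x, y, z axes.
In Python, from bench import ctrl gives the robot as it stands.
- The arm moves only by the tool servo_tool, never from a script. Its argument "moves" is a list of rows, each a list of 7 numbers: the shift along the tool's x, y, z in mm, then the turn, a rotation vector about the tool's x, y, z in degrees, then the opening, from -1 (shut) to 1 (fully open). A call has exactly 10 rows; each row shifts and turns the commanded pose from where the row before left it, along the tool's axes as they then stand; what a row does not reach is not made up. A row lasts 1/8 s, in which the tool goes at most 62.5 mm and 10.7 degrees, less where a joint would pass 70% of its speed; a pose out of reach is approached as far as the arm can. A call with a gripper value outside its range is refused whole. The fingers move at their own pace and stop on an object; "newtons" is the grip in N (left out, the last holds). Time passes only in rows, so rows that do not move let the fingers close, or fill a call up. It gives the time, the measured TCP pose, the force and the opening at its end, in the units of the state.
- ctrl.get_obs(): the state, without advancing time (a new reading comes with each control period).
- ctrl.get_image(name): name is "side" or "top"; returns a dict with "color" (400x640x3 uint8, red, green, blue), "camera_matrix" (3x3 intrinsics, pixels), "world_from_camera" (4x4, takes a point from camera to world coordinates). Camera axes: x right, y up, looking along -z (the intrinsics and any distortion apply to the point x, -y, -z); pixel columns grow to the right and rows downward; lengths in m; the calibration is good to about 2 mm. A picture is of the moment at which its call begins. There is no depth.
- ctrl.finish_job(): hands the job in, once; it reports no verdict.
The state is a dict: "clock": time; "joints": joint angles; "dq": joint speeds; "tau": joint torques, N m; "tcp_pos": TCP position; "orientation": TCP orientation; "ft_force": force on the tool from outside, world axes, zero at the start; "moment": the same for the moment, N m; "gripper_width": opening from 0.0 (shut) to 1.0 (fully open).
Only numpy, scipy, OpenCV 4.12 (cv2) and the standard library are available. Lean on these libraries where they do the work, as an engineer would, in place of code of your own. Each camera call takes 0.05 s, during which the arm holds its last target.

### The job

Put the two mounted specimens that lie loose on the worktop into the levelling press, each upright and fully down in the seat of its own size, while the press's safety catch is still on. Then press the thumb paddle down to flip the catch off, pull the press lever over by its handle until it is fully down on the specimens, and finish while still holding it there: it springs open when let go, and a colleague wants to tighten the clamp screws meanwhile. Leave the other things on the worktop where they are.

Things in the scene. Friction and masses are not known exactly. Their poses are not given: they have to be found in the camera images.
- large_mid (a point): centre (half-way up, 8.5 mm above its underside) of the larger loose specimen: short upright plastic cylinder, 30 mm in diameter, 17 mm high, about 35 g, metal face on top; z up. Goes in the 30 mm seat. Both loose specimens start on the bare worktop (z = 0) between robot and press and are alike but for size
- small_mid (a point): centre (half-way up, 9.5 mm above its underside) of the smaller loose specimen: upright cylinder, 25 mm in diameter, 19 mm high, 35 g; z axis up. It belongs in the 25 mm seat
- seat_30_hole0 (a point): middle of the mouth of the larger seat: round blind hole 32.5 mm in diameter, 8 mm deep, chamfered, in a 52 x 52 x 14 mm aluminium block on the press base; mouth 42 mm above the worktop; z up. The large specimen stands 9 mm proud when fully down. The two seats are 60 mm apart along the press's y; which is on the left changes
- seat_25_hole0 (a point): the same for the smaller seat: hole 27.5 mm in diameter, 8 mm deep, mouth 42 mm above the worktop. The small specimen stands 11 mm proud of it when fully down
- press: the fixed bench press: grey base 128 mm deep (x -42 to +86 mm in its frame), 172 mm wide, top 28 mm above the worktop. Origin on the worktop under the middle between the seats; x points to its back (away from the operator), y to its left, z up. Seats at x = 0, y = +-30 mm; side cheeks at y = +-81 mm, up to 79 mm high, carry the lever's hinge
- press_hinge (a point): middle of the lever's hinge line, 52 mm behind the press's origin, 60 mm above the worktop; the line runs along the press's y. The lever has two arms at y = +-68 mm (7 mm thick), joined by the handle at the free end and by a pressure bar with two sprung feet nearer the hinge
- press_lever (a joint): lever angle (rad): 0 = open (as it starts, leaning back 25 degrees past upright, clear of the seats), grows as the handle comes forward over the top and down to the operator, 2.01 = fully down (hard stop, arms level). A spring opens it again: 10 to 14 N at the handle hold it fully down. While the catch is on, a tooth on the lever is propped and it moves less than 0.1 rad
- handle: black round sleeve, 16 mm in diameter, 116 mm long, across the lever's free end along the press's y (its own y), turning freely on its axis; origin at its middle, 131 mm from the hinge line. In the press's frame (x, z) it is at (123, 170) mm when open, (-78, 78) mm when fully down. Can be pinched from above, fingers closing along the press's x
- catch (a joint): angle of the safety catch (rad): 0 = on (as it starts), 0.70 = fully off (stop). It pivots on the left cheek, 10 mm behind the press's origin, 34 mm above the worktop; friction (about 2 N at the paddle) lets it stay where it is left; off is from 0.5
- catch_paddle (a point): middle of the top of the catch's thumb paddle, a ribbed steel plate 24 x 26 x 5 mm at the press's left, sloping up to the operator. Catch on: 24 mm in front of the press's origin, 99 mm to its left, 58 mm above the worktop; pressed straight down some 25 mm it flips the catch off (it ends 31 mm in front, 31 mm high, clear beside the base)
- foot_left: left sprung pressure foot of the lever: rubber disc 20 mm in diameter, above the left seat (y = +30 mm) when the lever is down; it springs in by up to 10 mm and presses with about 5 to 7 N when the lever is fully down; origin at the middle of its pressing face
- foot_right: the same for the right seat (y = -30 mm)
- tweezers: steel tweezers lying on the worktop to the left of the press, 16 x 134 x 9 mm; bystander
- clay: block of levelling clay on the worktop, 33 x 61 x 22 mm; bystander
Mind the look-alikes: they are no part of the job. Leave any purple look-alike of the part that bears large_mid alone.

How it is judged:
By the outcome, as a careful person would: the job done as asked, in the order asked, and still so for the second after the job is handed in, while the arm keeps its last pose, push and grip.
It also fails if it takes over 69 s, if anything falls off the work surface, if the arm or the gripper's body presses on something with over 40 N, if the wrist force passes 120 N, or if a joint passes its speed limit or range.

## Working session

There is one attempt and no reset: what is moved stays moved. The work goes in short steps, Python scripts to look and compute and a tool call to move; the robot and the scene stay as the last step left them, time stands still between calls to the robot, and variables do not carry over. Pictures are saved under pics/ and viewed, and the job is handed in when it is done.

Besides the shell and the picture viewer there is one more tool, called after "Request:" as a command line: name --pt "numbers of a row" for each row, then --argument value for the rest. servo_tool: Moves the arm, as the interface text tells. Its arguments: {"type":"object","properties":{"moves":{"type":"array"},"newtons":{"type":"number"}},"required":["moves"]}

```bash
mkdir -p pics; ls; python3 - <<'E'
from bench import ctrl
import cv2,numpy as np,pickle
o=ctrl.get_obs();print({k:np.round(v,3).tolist() for k,v in o.items()})
for n in("top","side"):
    d=ctrl.get_image(n);cv2.imwrite(f"pics/{n}0.png",d["color"][:,:,::-1]);pickle.dump(d,open(f"{n}0.pkl","wb"))
    print({k:(np.round(v,4).tolist() if k!="color" else 0) for k,v in d.items()})
E
```

```text
pics
{'clock': 0.0, 'joints': [-1.459, 0.381, 1.298, 0.0, 1.464, -0.215], 'dq': [-0.0, -0.0, -0.001, -0.001, -0.001, 0.002], 'tau': [0.0, -44.846, -23.128, -0.0, 0.005, 0.0], 'tcp_pos': [0.177, -0.521, 0.231], 'orientation': [[0.947, 0.321, -0.0], [0.321, -0.947, 0.001], [0.0, -0.001, -1.0]], 'ft_force': [-0.128, -0.263, -0.289], 'moment': [0.009, 0.012, -0.015], 'gripper_width': 1.0}
{'color': 0, 'camera_matrix': [[405.4226, 0.0, 313.1369], [0.0, 405.4226, 210.1385], [0.0, 0.0, 1.0]], 'world_from_camera': [[-0.0012, 0.9825, -0.1864, 0.3589], [-0.9997, -0.0054, -0.0219, -0.31], [-0.0225, 0.1863, 0.9822, 0.9849], [0.0, 0.0, 0.0, 1.0]]}
{'color': 0, 'camera_matrix': [[414.6294, 0.0, 320.2655], [0.0, 414.6294, 201.576], [0.0, 0.0, 1.0]], 'world_from_camera': [[0.9676, 0.1776, -0.1794, 0.3608], [-0.2516, 0.6208, -0.7425, -0.9347], [-0.0205, 0.7635, 0.6454, 0.6548], [0.0, 0.0, 0.0, 1.0]]}
```

View pics/top0.png

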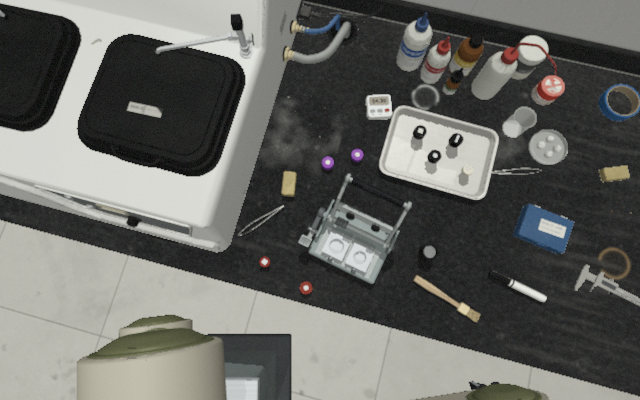

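View pics/side0.png

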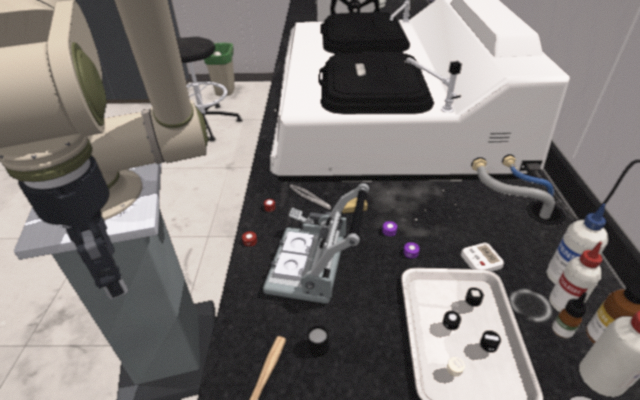

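The top view shows red specimens at about (264,262) and (306,288). The press is around (350,240), and the purple look-alikes are at (327,162) and (357,155). I'll enlarge both views.

```bash
python3 - <<'E'
import cv2
a=cv2.imread("pics/top0.png")[150:310,225:425];cv2.imwrite("pics/top0z.png",cv2.resize(a,None,fx=4,fy=3.75*4/3.75*0.93,interpolation=cv2.INTER_CUBIC)[:600])
a=cv2.imread("pics/top0.png")[165:300,235:415];cv2.imwrite("pics/top0z.png",cv2.resize(a,None,fx=4.4,fy=4.4,interpolation=cv2.INTER_CUBIC))
a=cv2.imread("pics/side0.png")[175:310,225:405];cv2.imwrite("pics/side0z.png",cv2.resize(a,None,fx=4.4,fy=4.4,interpolation=cv2.INTER_CUBIC))
E
```

```text
(no output)
```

View pics/top0z.png

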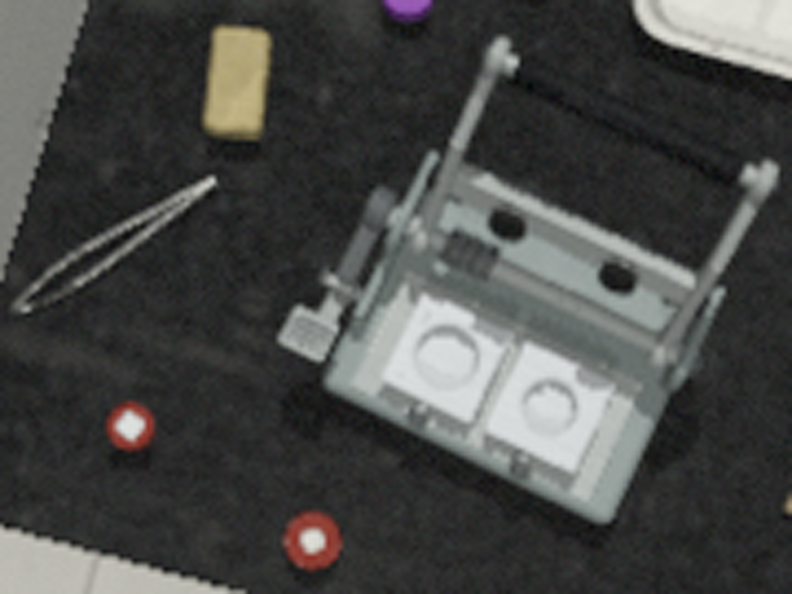

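View pics/side0z.png

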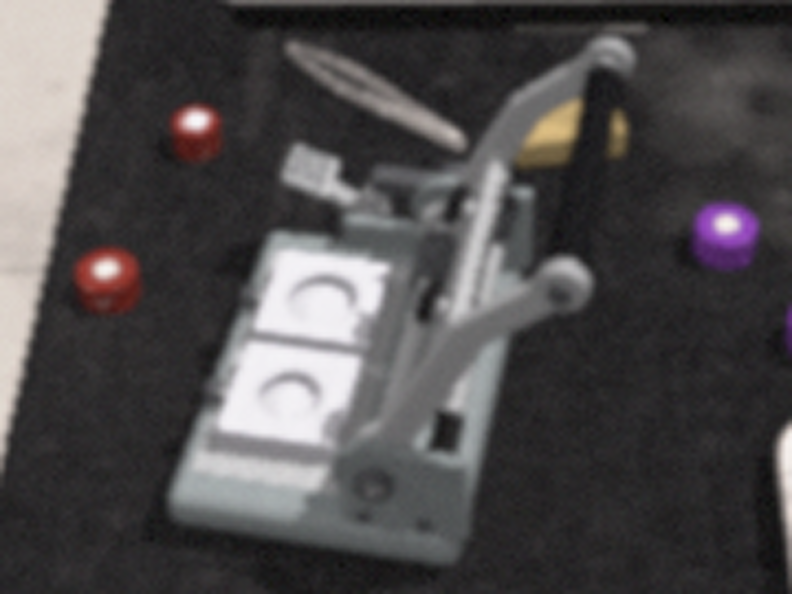

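```bash
cat > h.py <<'E'
import numpy as np,cv2,pickle
def ray(d,uv):
    K=d["camera_matrix"];T=d["world_from_camera"]
    uv=np.atleast_2d(uv).astype(float)
    c=np.c_[(uv[:,0]-K[0,2])/K[0,0],-(uv[:,1]-K[1,2])/K[1,1],-np.ones(len(uv))]
    return T[:3,3],c@T[:3,:3].T
def plane(d,uv,z):
    o,r=ray(d,uv);return o+r*((z-o[2])/r[:,2:])
def proj(d,P):
    K=d["camera_matrix"];T=d["world_from_camera"];P=np.atleast_2d(P)
    c=(P-T[:3,3])@T[:3,:3]
    return np.c_[K[0,2]+K[0,0]*c[:,0]/-c[:,2],K[1,2]+K[1,1]*-c[:,1]/-c[:,2]]
def tri(ds,uvs):
    A=np.zeros((3,3));b=np.zeros(3)
    for d,uv in zip(ds,uvs):
        o,r=ray(d,uv);r=r[0]/np.linalg.norm(r[0]);M=np.eye(3)-np.outer(r,r);A+=M;b+=M@o
    return np.linalg.solve(A,b)
E
python3 - <<'E'
from h import *
ds={n:pickle.load(open(n+"0.pkl","rb")) for n in("top","side")}
roi={"top":(230,270,320,305,),"side":(235,195,285,250)}
roi["top"]=(250,250,325,300)
C={}
for n,d in ds.items():
    im=d["color"].astype(int);x0,y0,x1,y1=roi[n]
    m=((im[:,:,0]-im[:,:,1]>35)&(im[:,:,0]-im[:,:,2]>25)).astype(np.uint8)
    mm=np.zeros_like(m);mm[y0:y1,x0:x1]=m[y0:y1,x0:x1]
    cs,_=cv2.findContours(mm,cv2.RETR_EXTERNAL,cv2.CHAIN_APPROX_NONE)
    for c in cs:
        if cv2.contourArea(c)<15: continue
        f=np.zeros_like(m);cv2.drawContours(f,[cv2.convexHull(c)],-1,1,-1)
        ys,xs=np.nonzero(f);u=(xs.mean(),ys.mean());print(n,u,f.sum(),plane(d,u,.009)[0].round(4))
        C.setdefault(n,[]).append(u)
# blocks / holes
for n,d in ds.items():
    g=cv2.cvtColor(d["color"],cv2.COLOR_RGB2GRAY)
    x0,y0,x1,y1={"top":(318,225,380,275),"side":(270,228,318,280)}[n]
    print(n,x0,y0);print(g[y0:y1:1,x0:x1:1].max())
    m=np.zeros_like(g);m[y0:y1,x0:x1]=(g[y0:y1,x0:x1]>205)
    big=cv2.resize(g[y0:y1,x0:x1],None,fx=12,fy=12,interpolation=cv2.INTER_CUBIC)
    cv2.imwrite(f"pics/b_{n}.png",big[:600,:800])
E
```

```text
top (np.float64(305.6965517241379), np.float64(287.4551724137931)) 145 [ 0.358  -0.2704  0.009 ]
top (np.float64(264.14141414141415), np.float64(261.3838383838384)) 99 [ 0.4196 -0.1705  0.009 ]
side (np.float64(249.1413612565445), np.float64(237.9738219895288)) 191 [ 0.3588 -0.2686  0.009 ]
side (np.float64(269.0420168067227), np.float64(204.47058823529412)) 119 [ 0.4192 -0.1683  0.009 ]
top 318 225
221
side 270 228
243
```

View pics/b_top.png

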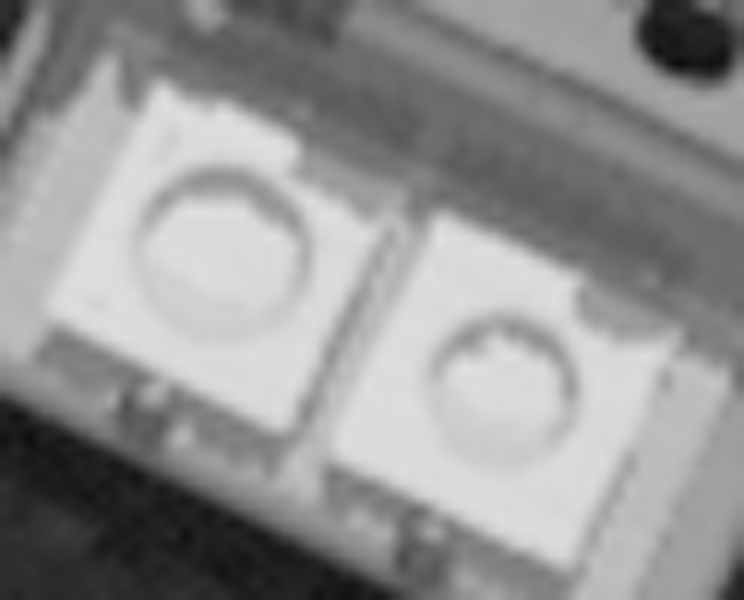

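View pics/b_side.png

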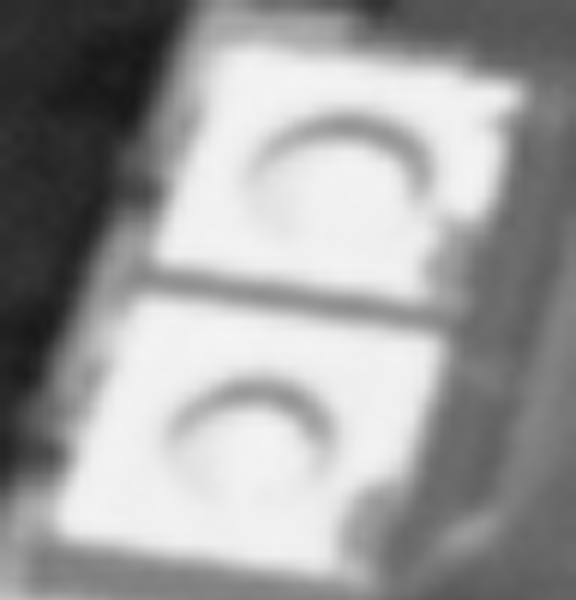

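```bash
python3 - <<'E'
from h import *
T=pickle.load(open("top0.pkl","rb"));S=pickle.load(open("side0.pkl","rb"))
f=lambda p,o:(np.array(p)+.5)/12-.5+np.array(o)
tL,tR=f((222,255),(318,225)),f((503.5,391),(318,225))
sL,sR=f((340,178),(270,228)),f((252,438),(270,228))
for n,d,a,b in(("top",T,tL,tR),("side",S,sL,sR)):
    A,B=plane(d,a,.042)[0],plane(d,b,.042)[0];y=A-B
    print(n,A.round(4),B.round(4),np.linalg.norm(y).round(4),np.degrees(np.arctan2(-y[0],y[1])).round(2))
print(tri([T,S],[tL,sL]).round(4),tri([T,S],[tR,sR]).round(4))
# yaw from block edges (plane .042)
for n,d,o,segs in(("top",T,(318,225),[((45,325),(290,430)),((330,460),(575,570)),((155,85),(45,325)),((675,335),(575,570)),((430,210),(330,460)),((385,220),(290,430))]),("side",S,(270,228),[((158,262),(455,310)),((135,300),(445,335)),((60,530),(350,580)),((218,45),(158,262)),((135,300),(60,530)),((445,340),(400,500))])):
    for a,b in segs:
        v=plane(d,f(b,o),.042)[0]-plane(d,f(a,o),.042)[0];print(n,(np.degrees(np.arctan2(v[1],v[0])))%90,np.linalg.norm(v).round(4))
# handle ends: top zoom
g=lambda p,o:(np.array(p)+.5)/4.4-.5+np.array(o)
hL=tri([T,S],[g((500,57),(235,165)),g((608,52),(225,175))]);hR=tri([T,S],[g((760,178),(235,165)),g((562,282),(225,175))])
pd=tri([T,S],[g((308,332),(235,165)),g((311,170),(225,175))])
print(hL,hR,np.linalg.norm(hL-hR),(hL+hR)/2,np.degrees(np.arctan2(-(hL-hR)[0],(hL-hR)[1])),pd)
def press(O,yaw,p):
    c,s=np.cos(yaw),np.sin(yaw);return np.array([O[0]+c*p[0]-s*p[1],O[1]+s*p[0]+c*p[1],p[2]])
for pitch in (0,):
  A,B=plane(T,tL,.042)[0],plane(T,tR,.042)[0]
  A2,B2=plane(S,sL,.042)[0],plane(S,sR,.042)[0]
  O=(A+B+A2+B2)/4;yaw=np.radians(-25)
  for yw in(-23,-25,-27,):
    print(yw,O,press(O,np.radians(yw),(-.024,.099,.058)),press(O,np.radians(yw),(.123,0,.17)))
E
```

```text
top [ 0.4532 -0.3422  0.042 ] [ 0.4268 -0.396   0.042 ] 0.06 -26.12
side [ 0.4542 -0.3427  0.042 ] [ 0.428  -0.3962  0.042 ] 0.0595 -26.1
[ 0.4538 -0.3422  0.0414] [ 0.4274 -0.3961  0.0419]
top 66.63534421453585 0.0513
top 65.66173566005023 0.051
top 65.08305829352315 0.0515
top 65.55192178572827 0.0492
top 67.29872247075642 0.0522
top 64.86558726942769 0.0447
side 62.16142036491195 0.0517
side 65.79871961678589 0.0528
side 62.192994061325265 0.048
side 67.76972568740881 0.0525
side 65.80634632274563 0.0502
side 64.91897821279245 0.0348
[ 0.58041757 -0.36434398  0.17676631] [ 0.52230073 -0.48370729  0.17147586] 0.13286517671103978 [ 0.55135915 -0.42402563  0.17412108] -25.961000940701133 [ 0.46513153 -0.26960791  0.0566474 ]
-23 [ 0.44053784 -0.36926042  0.042     ] [ 0.45712811 -0.26875289  0.058     ] [ 0.55375994 -0.41732035  0.17      ]
-25 [ 0.44053784 -0.36926042  0.042     ] [ 0.46062566 -0.26939311  0.058     ] [ 0.5520137  -0.42124247  0.17      ]
-27 [ 0.44053784 -0.36926042  0.042     ] [ 0.46409874 -0.270155    0.058     ] [ 0.55013164 -0.42510125  0.17      ]
```

The views agree: the large seat is on the left at (0.4537,-0.3425), the small seat is on the right at (0.4275,-0.396), and press yaw is about -26°. I'll turn the tool so its y axis lies along press x and move towards the large specimen.

Request:
servo_tool --pt "0 0 0 0 0 -9 1" --pt "0 0 0 0 0 -9 1" --pt "0 0 0 0 0 -9 1" --pt "0 0 0 0 0 -9 1" --pt "0 0 0 0 0 -9.3 1" --pt "40 8 0 0 0 0 1" --pt "50 10 0 0 0 0 1" --pt "50 10 0 0 0 0 1" --pt "50 10 0 0 0 0 1" --pt "40 8 0 0 0 0 1" --newtons 40

```text
clock: 1.35
tcp_pos: [0.3194, -0.3325, 0.2312]
orientation: [[0.438, 0.899, -0.0], [0.899, -0.438, 0.0], [0.0, -0.0, -1.0]]
ft_force: [-0.3, -0.4, 0.7]
gripper_width: 0.998
```

```bash
cat > st.py <<'E'
from bench import ctrl
from h import *
O=np.array([.4405,-.369]);yaw=np.radians(-26)
c,s=np.cos(yaw),np.sin(yaw)
def toP(p): d=np.array(p)[:2]-O;return np.array([c*d[0]+s*d[1],-s*d[0]+c*d[1]])*1000
o=ctrl.get_obs();R=np.array(o["orientation"])
print("t",round(float(o["clock"]),2),"press mm",toP(o["tcp_pos"]).round(1),"z",round(float(o["tcp_pos"][2])*1000,1),"ydir deg",np.degrees(np.arctan2(R[1,1],R[0,1])).round(2),"zax",R[:,2].round(3),"F",np.round(o["ft_force"],1),"w",round(float(o["gripper_width"]),3),"j",np.round(o["joints"],2))
if __name__=="__main__": print("large",toP((.3584,-.2695)),"small",toP((.4194,-.1694)),"L",toP((.4537,-.3425)),"R",toP((.4274,-.3961)))
E
python3 st.py
```

```text
t 1.35 press mm [-124.8  -20.3] z 231.2 ydir deg -25.95 zax [-0.  0. -1.] F [-0.3 -0.4  0.7] w 0.998 j [-1.06  0.22  1.53  0.    1.39 -0.61]
large [-117.40892031   53.43973646] small [-106.46343528  170.14966044] L [ 0.24724602 29.60454136] R [  0.10565607 -30.09998068]
```

Request:
servo_tool --pt "36 4 0 0 0 0 0.6" --pt "37 3 20 0 0 0 0.6" --pt "0 0 40 0 0 0 0.6" --pt "0 0 40 0 0 0 0.6" --pt "0 0 40 0 0 0 0.6" --pt "0 0 35 0 0 0 0.6" --pt "0 0 15 0 0 0 0.6" --pt "0 0 0 0 0 0 0.6" --pt "0 0 0 0 0 0 0.6" --pt "0 0 0 0 0 0 0.6"

```text
clock: 2.6
tcp_pos: [0.3572, -0.272, 0.0421]
orientation: [[0.438, 0.899, 0.001], [0.899, -0.438, -0.001], [-0.001, 0.001, -1.0]]
ft_force: [0.2, 0.2, -0.2]
gripper_width: 0.799
```

```bash
python3 st.py; cat > pic.py <<'E'
import sys
from bench import ctrl
from h import *
k=sys.argv[1];W={"top":(180,135),"side":(180,135)}
for n,u,v in(("top",int(sys.argv[2]),int(sys.argv[3])),("side",int(sys.argv[4]),int(sys.argv[5]))):
    d=ctrl.get_image(n);pickle.dump(d,open(f"{n}{k}.pkl","wb"))
    a=d["color"][v:v+135,u:u+180,::-1];cv2.imwrite(f"pics/{n}{k}.png",cv2.resize(a,None,fx=4.4,fy=4.4,interpolation=cv2.INTER_CUBIC))
E
python3 pic.py 1 235 165 200 175
```

```text
t 2.6 press mm [-117.4   50.7] z 42.1 ydir deg -25.97 zax [ 0.001 -0.001 -1.   ] F [ 0.2  0.2 -0.2] w 0.799 j [-0.92  0.46  1.84  0.    0.84 -0.46]
large [-117.40892031   53.43973646] small [-106.46343528  170.14966044] L [ 0.24724602 29.60454136] R [  0.10565607 -30.09998068]
```

View pics/top1.png

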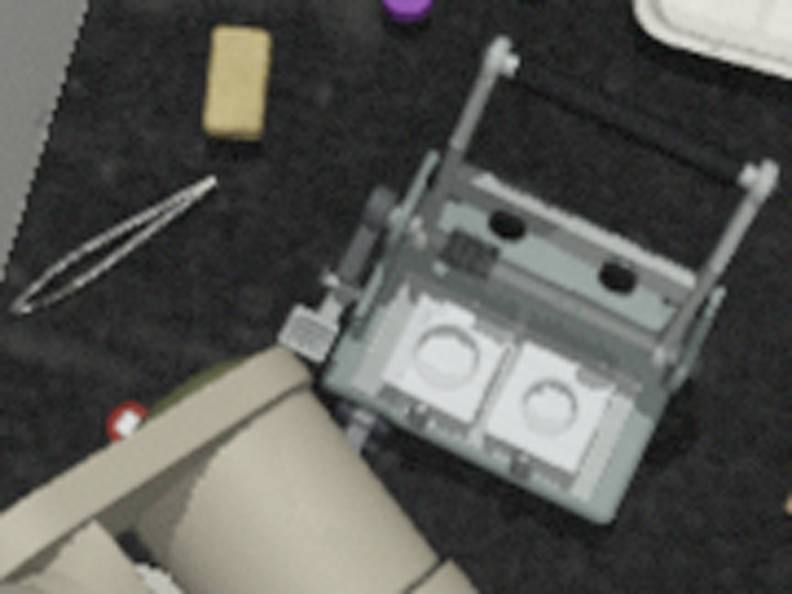

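View pics/side1.png

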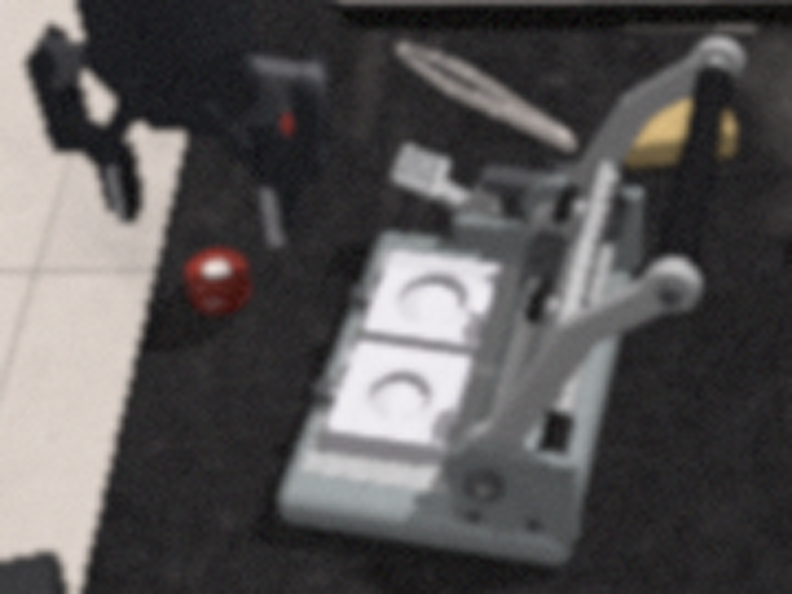

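The side view shows the large specimen at (217,280) in the zoom, between the open fingers, which are still above it. I'll lower, correct 2.5 mm along tool x and close.

Request:
servo_tool --pt "2.5 0 15 0 0 0 0.5" --pt "0 0 12 0 0 0 0.4" --pt "0 0 5 0 0 0 0.3" --pt "0 0 0 0 0 0 0" --pt "0 0 0 0 0 0 -0.3" --pt "0 0 0 0 0 0 -0.6" --pt "0 0 0 0 0 0 -1" --pt "0 0 0 0 0 0 -1" --pt "0 0 0 0 0 0 -1" --pt "0 0 0 0 0 0 -1" --newtons 40

```text
clock: 3.95
tcp_pos: [0.3582, -0.2697, 0.0099]
orientation: [[0.438, 0.899, 0.001], [0.899, -0.438, -0.001], [-0.001, 0.001, -1.0]]
ft_force: [-0.9, 0.5, 6.8]
gripper_width: 0.323
```

```bash
python3 st.py;python3 pic.py 2 235 165 200 175
```

```text
t 3.95 press mm [-117.6   53.2] z 9.9 ydir deg -25.97 zax [ 0.001 -0.001 -1.   ] F [-0.9  0.5  6.8] w 0.323 j [-0.91  0.53  1.87 -0.    0.75 -0.46]
large [-117.40892031   53.43973646] small [-106.46343528  170.14966044] L [ 0.24724602 29.60454136] R [  0.10565607 -30.09998068]
```

View pics/side2.png

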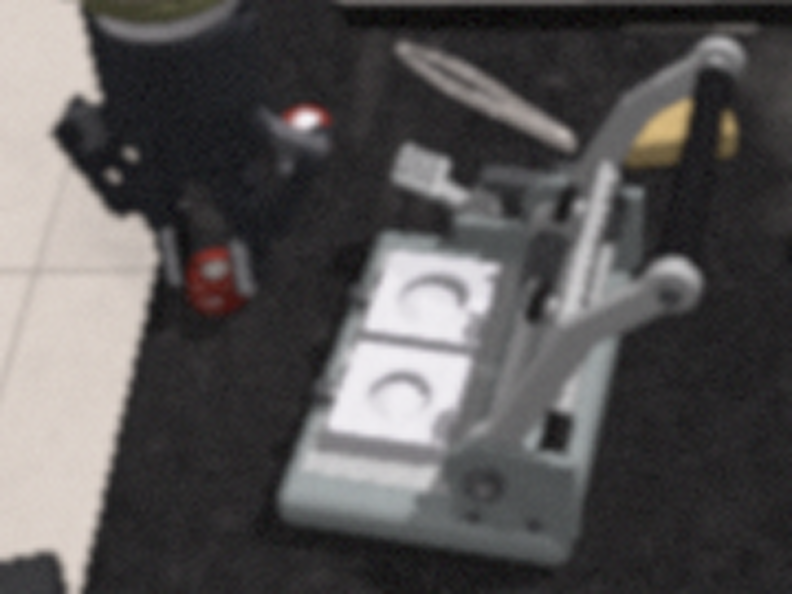

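It is gripped. I'll lift, carry it above the left seat and look.

Request:
servo_tool --pt "0 0 -15 0 0 0 -1" --pt "0 0 -30 0 0 0 -1" --pt "0 0 -30 0 0 0 -1" --pt "-6 30 0 0 0 0 -1" --pt "-6 35 0 0 0 0 -1" --pt "-6 30 0 0 0 0 -1" --pt "-5.5 23 0 0 0 0 -1" --pt "0 0 10 0 0 0 -1" --pt "0 0 8 0 0 0 -1" --pt "0 0 0 0 0 0 -1"

```text
clock: 5.3
tcp_pos: [0.4529, -0.3413, 0.0655]
orientation: [[0.438, 0.899, -0.002], [0.899, -0.438, 0.002], [0.001, -0.002, -1.0]]
ft_force: [0.2, -0.3, 0.0]
gripper_width: 0.32
```

```bash
python3 st.py;python3 pic.py 3 285 180 230 190
```

```text
t 5.3 press mm [-1.  30.3] z 65.5 ydir deg -25.98 zax [-0.002  0.002 -1.   ] F [ 0.2 -0.3  0. ] w 0.32 j [-0.85  0.58  1.48 -0.    1.08 -0.4 ]
large [-117.40892031   53.43973646] small [-106.46343528  170.14966044] L [ 0.24724602 29.60454136] R [  0.10565607 -30.09998068]
```

View pics/side3.png

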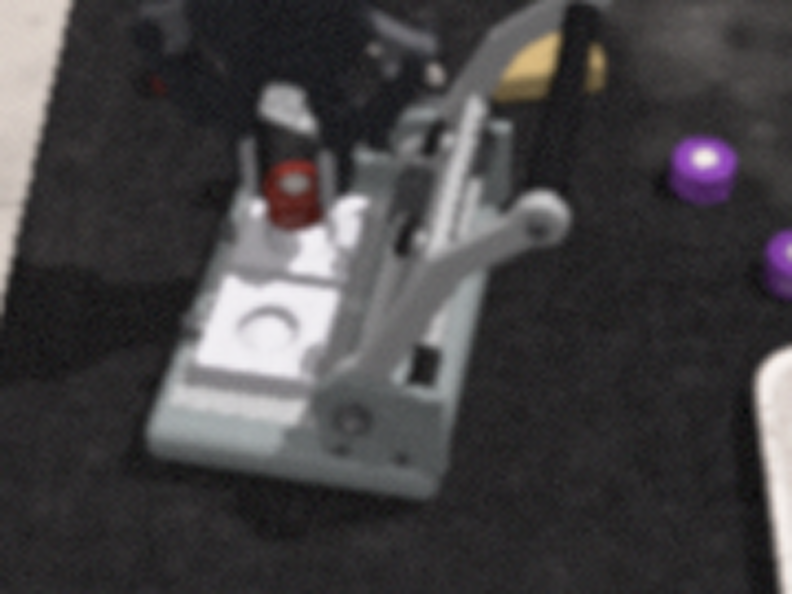

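View pics/top3.png

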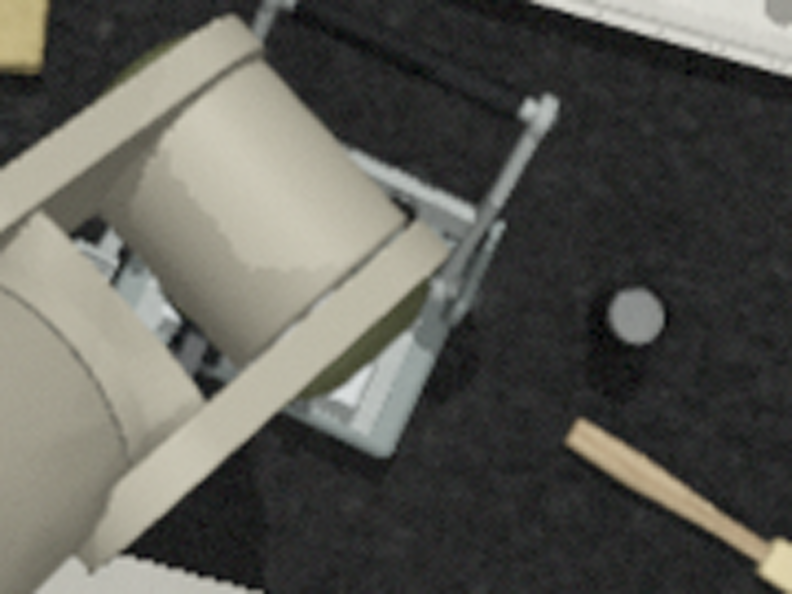

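```bash
cat > red.py <<'E'
import sys
from h import *
def red(d,roi):
    im=d["color"].astype(int);x0,y0,x1,y1=roi
    m=((im[:,:,0]-im[:,:,1]>30)&(im[:,:,0]-im[:,:,2]>20)).astype(np.uint8)
    mm=np.zeros_like(m);mm[y0:y1,x0:x1]=m[y0:y1,x0:x1]
    cs,_=cv2.findContours(mm,cv2.RETR_EXTERNAL,cv2.CHAIN_APPROX_NONE)
    out=[]
    for c in cs:
        if cv2.contourArea(c)<15: continue
        f=np.zeros_like(m);cv2.drawContours(f,[cv2.convexHull(c)],-1,1,-1)
        ys,xs=np.nonzero(f);out.append(((xs.mean(),ys.mean()),int(f.sum()),cv2.boundingRect(c)))
    return out
E
python3 - <<'E'
from red import *
O=np.array([.4405,-.369]);yaw=np.radians(-26);c,s=np.cos(yaw),np.sin(yaw)
def W(px,py,z): return np.array([O[0]+c*px-s*py,O[1]+s*px+c*py,z])
for k,z in(("0",.0085),("2",.0085),("3",.064)):
    d=pickle.load(open(f"side{k}.pkl","rb"))
    for u,a,b in red(d,(230,180,320,250)):
        p=plane(d,u,z)[0];D=p[:2]-O;print(k,np.round(u,2),a,b,p.round(4),"press",(1000*np.array([c*D[0]+s*D[1],-s*D[0]+c*D[1]])).round(1))
d=pickle.load(open("side3.pkl","rb"))
print(proj(d,[W(-.001,.0303,z) for z in(.0555,.064,.0725)]).round(2))
d=pickle.load(open("side0.pkl","rb"))
print(proj(d,[[.3584,-.2695,z] for z in (0,.0085,.017)]).round(2))
E
```

```text
0 [249.17 238.11] 198 (242, 231, 15, 15) [ 0.3588 -0.2686  0.0085] press [-117.5   54.5]
0 [269.14 204.65] 127 (264, 199, 11, 13) [ 0.4193 -0.1685  0.0085] press [-106.9  171. ]
2 [247.83 238.5 ] 149 (242, 231, 13, 15) [ 0.3558 -0.269   0.0085] press [-120.    52.8]
2 [269.66 200.86] 44 (264, 199, 11, 5) [ 0.4228 -0.1548  0.0085] press [-109.8  184.8]
3 [296.03 233.67] 171 (290, 226, 13, 16) [ 0.4524 -0.339   0.064 ] press [-2.4 32.2]
[[296.73 237.38]
 [296.49 234.41]
 [296.25 231.39]]
[[249.54 241.15]
 [249.04 238.44]
 [248.53 235.69]]
```

Request:
servo_tool --pt "-1 1.2 3 0 0 0 -1" --pt "0 0 3 0 0 0 -1" --pt "0 0 3 0 0 0 -1" --pt "0 0 1.5 0 0 0 -1" --pt "0 0 1 0 0 0 -1" --pt "0 0 1 0 0 0 -1" --pt "0 0 1 0 0 0 -1" --pt "0 0 1 0 0 0 -1" --pt "0 0 1 0 0 0 -1" --pt "0 0 0 0 0 0 -1"

```text
clock: 6.65
tcp_pos: [0.4546, -0.3435, 0.0514]
orientation: [[0.438, 0.899, 0.0], [0.899, -0.438, -0.0], [0.0, 0.0, -1.0]]
ft_force: [-0.4, 2.2, 5.7]
gripper_width: 0.323
```

```bash
python3 st.py
```

```text
t 6.65 press mm [ 1.5 29.1] z 51.4 ydir deg -25.97 zax [ 0. -0. -1.] F [-0.4  2.2  5.7] w 0.323 j [-0.85  0.6   1.49  0.    1.05 -0.4 ]
large [-117.40892031   53.43973646] small [-106.46343528  170.14966044] L [ 0.24724602 29.60454136] R [  0.10565607 -30.09998068]
```

A small contact force (5.7 N up) suggests it is on the chamfer, with a push towards -x, +y. I'll correct and lower further.

Request:
servo_tool --pt "0.3 -0.6 0 0 0 0 -1" --pt "0.4 -0.6 0 0 0 0 -1" --pt "0 0 0.5 0 0 0 -1" --pt "0 0 0.5 0 0 0 -1" --pt "0 0 0.5 0 0 0 -1" --pt "0 0 0.5 0 0 0 -1" --pt "0 0 0.5 0 0 0 -1" --pt "0 0 0 0 0 0 -1" --pt "0 0 0 0 0 0 -1" --pt "0 0 0 0 0 0 -1"

```text
clock: 7.9
tcp_pos: [0.4536, -0.3425, 0.0482]
orientation: [[0.438, 0.899, -0.0], [0.899, -0.438, 0.0], [0.0, -0.0, -1.0]]
ft_force: [0.4, -0.2, 0.2]
gripper_width: 0.322
```

```bash
python3 st.py
```

```text
t 7.9 press mm [ 0.1 29.6] z 48.2 ydir deg -25.98 zax [-0.  0. -1.] F [ 0.4 -0.2  0.2] w 0.322 j [-0.85  0.61  1.5   0.    1.04 -0.4 ]
large [-117.40892031   53.43973646] small [-106.46343528  170.14966044] L [ 0.24724602 29.60454136] R [  0.10565607 -30.09998068]
```

It dropped in with zero force. I'll seat it the rest of the way, release and raise.

Request:
servo_tool --pt "0 0 1 0 0 0 -1" --pt "0 0 1 0 0 0 -1" --pt "0 0 1 0 0 0 -1" --pt "0 0 1 0 0 0 -1" --pt "0 0 0 0 0 0 -1" --pt "0 0 0 0 0 0 -1" --pt "0 0 0 0 0 0 -0.2" --pt "0 0 0 0 0 0 -0.1" --pt "0 0 0 0 0 0 0" --pt "0 0 0 0 0 0 0"

```text
clock: 9.15
tcp_pos: [0.4537, -0.3425, 0.0443]
orientation: [[0.438, 0.899, -0.0], [0.899, -0.438, 0.0], [-0.0, -0.0, -1.0]]
ft_force: [-1.0, -0.5, -0.1]
gripper_width: 0.499
```

```bash
python3 st.py;python3 pic.py 4 285 180 230 190
```

```text
t 9.15 press mm [ 0.2 29.6] z 44.3 ydir deg -25.97 zax [-0.  0. -1.] F [-1.  -0.5 -0.1] w 0.499 j [-0.85  0.61  1.5  -0.    1.03 -0.4 ]
large [-117.40892031   53.43973646] small [-106.46343528  170.14966044] L [ 0.24724602 29.60454136] R [  0.10565607 -30.09998068]
```

View pics/side4.png

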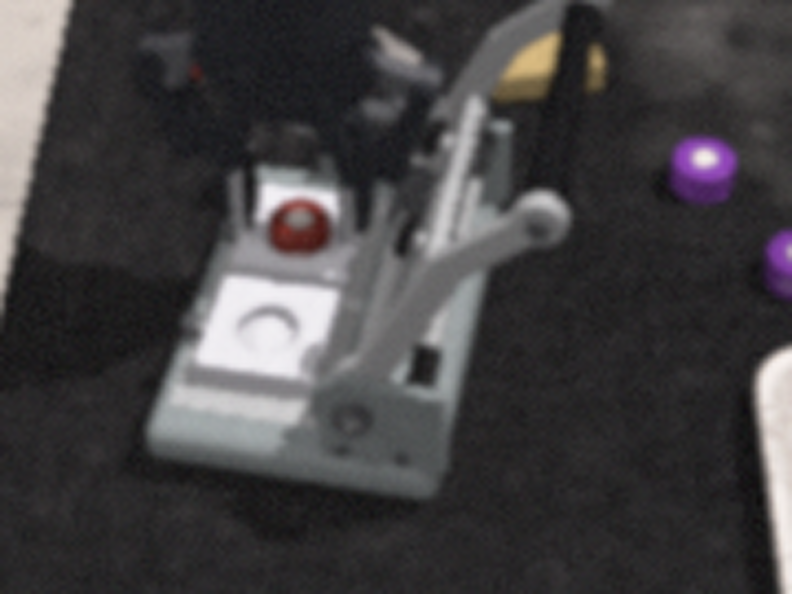

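The large specimen is seated, at about (300,225) in the zoom. Next, the small one.

Request:
servo_tool --pt "0 0 -25 0 0 0 0" --pt "0 0 -40 0 0 0 0.2" --pt "28 -21 0 0 0 0 0.4" --pt "35 -26 0 0 0 0 0.6" --pt "35 -27 0 0 0 0 0.6" --pt "28 -21 0 0 0 0 0.6" --pt "14.5 -11.5 15 0 0 0 0.6" --pt "0 0 30 0 0 0 0.6" --pt "0 0 15 0 0 0 0.6" --pt "0 0 0 0 0 0 0.6"

```text
clock: 10.5
tcp_pos: [0.4191, -0.1693, 0.0487]
orientation: [[0.438, 0.899, -0.002], [0.899, -0.438, 0.001], [0.0, -0.002, -1.0]]
ft_force: [0.0, -0.1, -0.2]
gripper_width: 0.801
```

```bash
python3 st.py;python3 pic.py 5 285 180 220 170
```

```text
t 10.5 press mm [-106.8  170.1] z 48.7 ydir deg -25.97 zax [-0.002  0.001 -1.   ] F [ 0.  -0.1 -0.2] w 0.801 j [-0.65  0.46  1.82  0.    0.87 -0.19]
large [-117.40892031   53.43973646] small [-106.46343528  170.14966044] L [ 0.24724602 29.60454136] R [  0.10565607 -30.09998068]
```

View pics/side5.png

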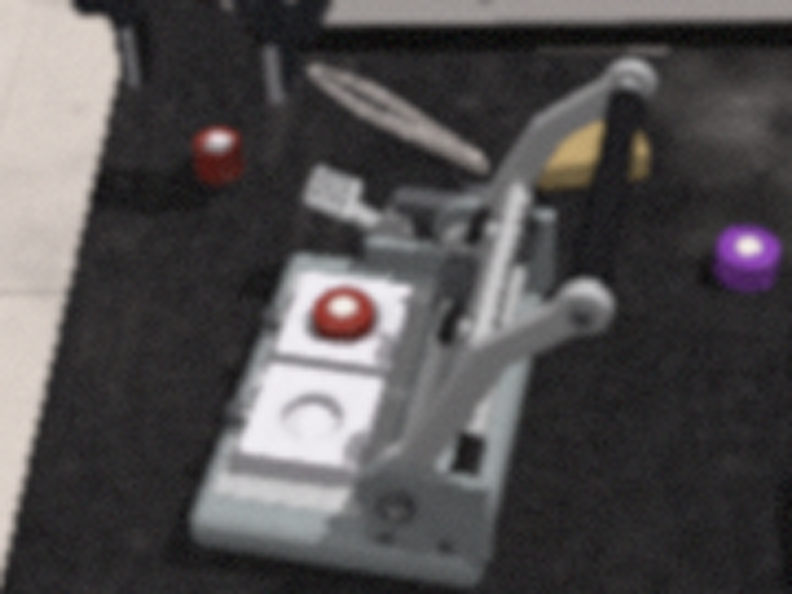

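View pics/top5.png

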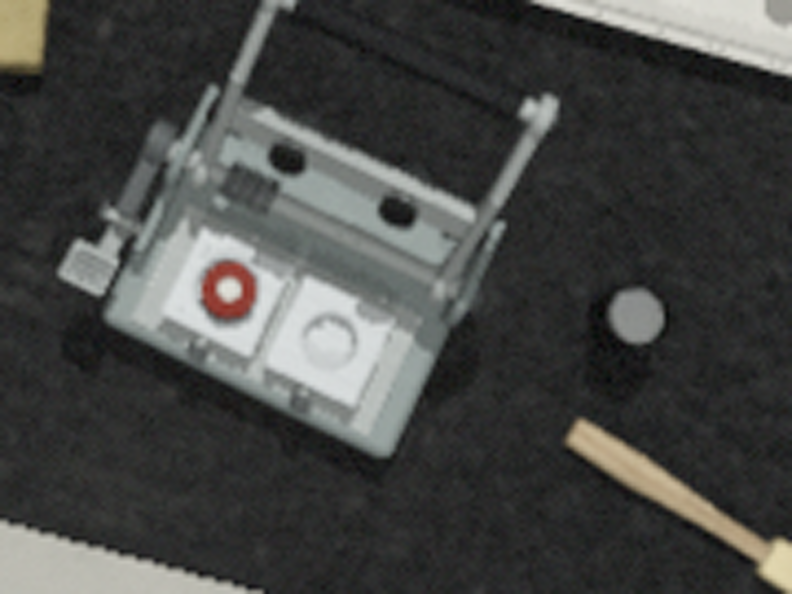

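The large specimen sits level, centred in its seat in both views. The small one is between the fingers. I'll lower 37 mm to about 12 mm and grip.

Request:
servo_tool --pt "0 0 15 0 0 0 0.5" --pt "0 0 14 0 0 0 0.4" --pt "0 0 8 0 0 0 0.2" --pt "0 0 0 0 0 0 0" --pt "0 0 0 0 0 0 -0.3" --pt "0 0 0 0 0 0 -0.6" --pt "0 0 0 0 0 0 -1" --pt "0 0 0 0 0 0 -1" --pt "0 0 0 0 0 0 -1" --pt "0 0 0 0 0 0 -1" --newtons 40

```text
clock: 11.85
tcp_pos: [0.4197, -0.1698, 0.0131]
orientation: [[0.438, 0.899, 0.001], [0.899, -0.438, -0.001], [-0.0, 0.001, -1.0]]
ft_force: [-0.0, 0.9, 4.4]
gripper_width: 0.261
```

```bash
python3 st.py
```

```text
t 11.85 press mm [-106.  170.] z 13.1 ydir deg -25.97 zax [ 0.001 -0.001 -1.   ] F [-0.   0.9  4.4] w 0.261 j [-0.65  0.52  1.85 -0.    0.76 -0.19]
large [-117.40892031   53.43973646] small [-106.46343528  170.14966044] L [ 0.24724602 29.60454136] R [  0.10565607 -30.09998068]
```

Request:
servo_tool --pt "0 0 -20 0 0 0 -1" --pt "0 0 -40 0 0 0 -1" --pt "0 0 -35 0 0 0 -1" --pt "-30 16 0 0 0 0 -1" --pt "-38 20 0 0 0 0 -1" --pt "-38 20 0 0 0 0 -1" --pt "-38 20 0 0 0 0 -1" --pt "-34 18 0 0 0 0 -1" --pt "-22 12 15 0 0 0 -1" --pt "0 0 15 0 0 0 -1"

```text
clock: 13.1
tcp_pos: [0.4269, -0.3971, 0.0768]
orientation: [[0.439, 0.898, 0.0], [0.898, -0.439, -0.001], [-0.0, 0.001, -1.0]]
ft_force: [0.6, 0.2, -0.3]
gripper_width: 0.259
```

```bash
python3 st.py;python3 pic.py 6 285 180 230 190
```

```text
t 13.1 press mm [  0.1 -31.2] z 76.8 ydir deg -26.07 zax [ 0.    -0.001 -1.   ] F [ 0.6  0.2 -0.3] w 0.259 j [-0.95  0.59  1.42 -0.    1.13 -0.5 ]
large [-117.40892031   53.43973646] small [-106.46343528  170.14966044] L [ 0.24724602 29.60454136] R [  0.10565607 -30.09998068]
```

View pics/side6.png

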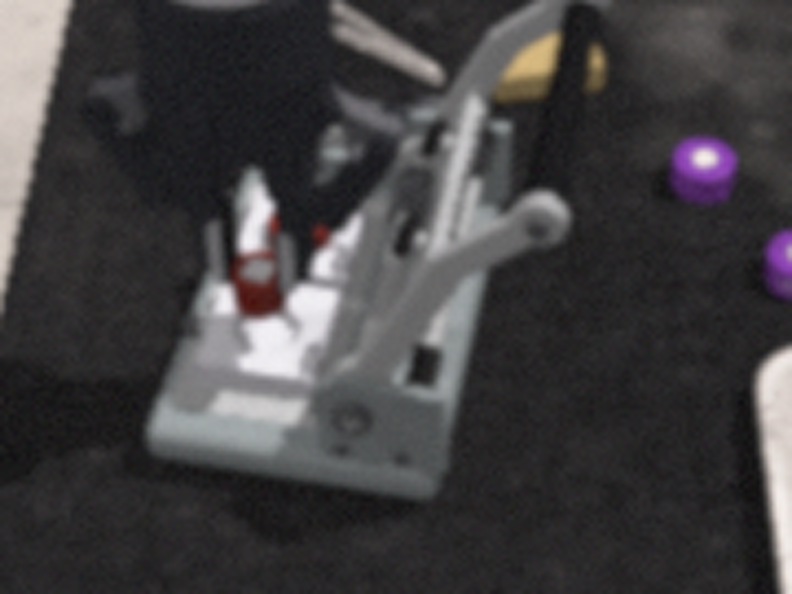

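The small specimen is upright over the right seat. I'll lower to just above the mouth and settle before correcting.

Request:
servo_tool --pt "0 0 6 0 0 0 -1" --pt "0 0 6 0 0 0 -1" --pt "0 0 5 0 0 0 -1" --pt "0 0 3 0 0 0 -1" --pt "0 0 0 0 0 0 -1" --pt "0 0 0 0 0 0 -1" --pt "0 0 0 0 0 0 -1" --pt "0 0 0 0 0 0 -1" --pt "0 0 0 0 0 0 -1" --pt "0 0 0 0 0 0 -1"

```text
clock: 14.45
tcp_pos: [0.4272, -0.3958, 0.0574]
orientation: [[0.438, 0.899, 0.0], [0.899, -0.438, -0.0], [0.0, 0.0, -1.0]]
ft_force: [-0.4, 0.4, -0.4]
gripper_width: 0.259
```

```bash
python3 st.py
```

```text
t 14.45 press mm [ -0.2 -29.9] z 57.4 ydir deg -25.98 zax [ 0. -0. -1.] F [-0.4  0.4 -0.4] w 0.259 j [-0.95  0.61  1.45  0.    1.08 -0.5 ]
large [-117.40892031   53.43973646] small [-106.46343528  170.14966044] L [ 0.24724602 29.60454136] R [  0.10565607 -30.09998068]
```

Request:
servo_tool --pt "-0.3 0.3 0 0 0 0 -1" --pt "0 0 1 0 0 0 -1" --pt "0 0 1 0 0 0 -1" --pt "0 0 1 0 0 0 -1" --pt "0 0 1 0 0 0 -1" --pt "0 0 1 0 0 0 -1" --pt "0 0 0 0 0 0 -1" --pt "0 0 0 0 0 0 -1" --pt "0 0 0 0 0 0 -1" --pt "0 0 0 0 0 0 -1"

```text
clock: 15.7
tcp_pos: [0.4277, -0.3955, 0.0538]
orientation: [[0.438, 0.899, 0.001], [0.899, -0.438, 0.0], [0.001, 0.001, -1.0]]
ft_force: [0.6, 7.1, 14.8]
gripper_width: 0.259
```

```bash
python3 st.py
```

```text
t 15.7 press mm [  0.2 -29.5] z 53.8 ydir deg -25.96 zax [ 0.001  0.    -1.   ] F [ 0.6  7.1 14.8] w 0.259 j [-0.95  0.62  1.45  0.    1.08 -0.5 ]
large [-117.40892031   53.43973646] small [-106.46343528  170.14966044] L [ 0.24724602 29.60454136] R [  0.10565607 -30.09998068]
```

The contact pushes towards +y and slightly -x, so I'll ease up, shift that way and lower again.

Request:
servo_tool --pt "0 0 -1 0 0 0 -1" --pt "0.6 -0.3 0 0 0 0 -1" --pt "0.6 -0.3 0 0 0 0 -1" --pt "0 0 0 0 0 0 -1" --pt "0 0 0.5 0 0 0 -1" --pt "0 0 0.5 0 0 0 -1" --pt "0 0 0.5 0 0 0 -1" --pt "0 0 0.5 0 0 0 -1" --pt "0 0 0 0 0 0 -1" --pt "0 0 0 0 0 0 -1"

```text
clock: 16.95
tcp_pos: [0.428, -0.3949, 0.053]
orientation: [[0.438, 0.899, 0.002], [0.899, -0.438, -0.002], [-0.0, 0.002, -1.0]]
ft_force: [-1.1, 5.4, 12.7]
gripper_width: 0.259
```

```bash
python3 st.py
```

```text
t 16.95 press mm [  0.1 -28.7] z 53.0 ydir deg -25.96 zax [ 0.002 -0.002 -1.   ] F [-1.1  5.4 12.7] w 0.259 j [-0.95  0.62  1.45  0.    1.07 -0.5 ]
large [-117.40892031   53.43973646] small [-106.46343528  170.14966044] L [ 0.24724602 29.60454136] R [  0.10565607 -30.09998068]
```

```bash
python3 pic.py 7 285 180 255 210; python3 - <<'E'
import pickle,cv2
d=pickle.load(open("side7.pkl","rb"));a=d["color"][230:280,260:327,::-1];cv2.imwrite("pics/s7z.png",cv2.resize(a,None,fx=11.5,fy=11.5,interpolation=cv2.INTER_CUBIC))
E
```

```text
(no output)
```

View pics/s7z.png

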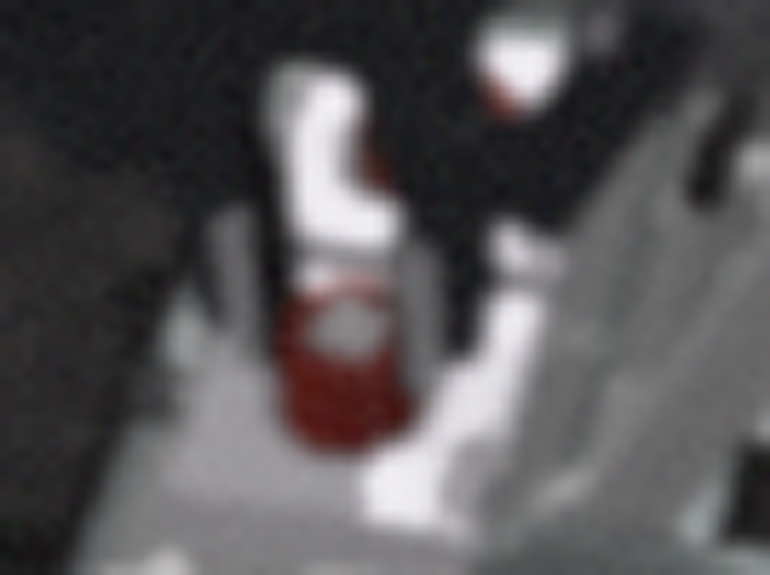

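```bash
python3 - <<'E'
from red import *
d=pickle.load(open("side7.pkl","rb"))
print(red(d,(275,250,300,275)))
O=np.array([.4405,-.369]);yaw=np.radians(-26);c,s=np.cos(yaw),np.sin(yaw)
def W(px,py,z): return np.array([O[0]+c*px-s*py,O[1]+s*px+c*py,z])
t=np.linspace(0,6.28,200)
for x,y in((.0,-.030),(0,-.0287),(-.001,-.0287)):
  for zb in(.040,.042):
    q=np.vstack([proj(d,[W(x+.0125*np.cos(a),y+.0125*np.sin(a),zb+h) for a in t]) for h in(0,.019)])
    print(x,y,zb,"u",q[:,0].min().round(2),q[:,0].max().round(2),"v",q[:,1].min().round(2),q[:,1].max().round(2))
E
```

```text
[((np.float64(288.6380952380952), np.float64(262.6190476190476)), 105, (284, 256, 11, 13))]
0.0 -0.03 0.04 u 283.08 296.66 v 253.32 269.67
0.0 -0.03 0.042 u 283.0 296.6 v 252.62 268.98
0 -0.0287 0.04 u 283.26 296.82 v 252.84 269.15
0 -0.0287 0.042 u 283.17 296.77 v 252.13 268.47
-0.001 -0.0287 0.04 u 282.75 296.33 v 252.77 269.08
-0.001 -0.0287 0.042 u 282.67 296.27 v 252.06 268.4
```

Request:
servo_tool --pt "0 0 -1 0 0 0 -1" --pt "0.5 -0.4 0 0 0 0 -1" --pt "0.4 -0.4 0 0 0 0 -1" --pt "0 0 0 0 0 0 -1" --pt "0 0 0.5 0 0 0 -1" --pt "0 0 0.5 0 0 0 -1" --pt "0 0 0.5 0 0 0 -1" --pt "0 0 0.5 0 0 0 -1" --pt "0 0 0 0 0 0 -1" --pt "0 0 0 0 0 0 -1"

```text
clock: 18.3
tcp_pos: [0.4269, -0.3936, 0.0501]
orientation: [[0.438, 0.899, -0.0], [0.899, -0.438, 0.0], [0.0, -0.0, -1.0]]
ft_force: [-0.1, 0.2, -0.4]
gripper_width: 0.262
```

```bash
python3 st.py
```

```text
t 18.3 press mm [ -1.5 -28.1] z 50.1 ydir deg -25.98 zax [-0.  0. -1.] F [-0.1  0.2 -0.4] w 0.262 j [-0.95  0.62  1.46 -0.    1.07 -0.5 ]
large [-117.40892031   53.43973646] small [-106.46343528  170.14966044] L [ 0.24724602 29.60454136] R [  0.10565607 -30.09998068]
```

It went in force-free. I'll lower the rest until contact.

Request:
servo_tool --pt "0 0 0.7 0 0 0 -1" --pt "0 0 0.7 0 0 0 -1" --pt "0 0 0.7 0 0 0 -1" --pt "0 0 0.7 0 0 0 -1" --pt "0 0 0.7 0 0 0 -1" --pt "0 0 0 0 0 0 -1" --pt "0 0 0 0 0 0 -1" --pt "0 0 0 0 0 0 -1" --pt "0 0 0 0 0 0 -1" --pt "0 0 0 0 0 0 -1"

```text
clock: 19.55
tcp_pos: [0.427, -0.3937, 0.0471]
orientation: [[0.438, 0.899, 0.0], [0.899, -0.438, -0.0], [-0.0, 0.0, -1.0]]
ft_force: [-1.0, 2.0, 6.1]
gripper_width: 0.257
```

```bash
python3 st.py
```

```text
t 19.55 press mm [ -1.3 -28.1] z 47.1 ydir deg -25.98 zax [ 0. -0. -1.] F [-1.   2.   6.1] w 0.257 j [-0.95  0.62  1.46 -0.    1.06 -0.5 ]
large [-117.40892031   53.43973646] small [-106.46343528  170.14966044] L [ 0.24724602 29.60454136] R [  0.10565607 -30.09998068]
```

It bottoms at z 47.1, which puts the underside at 34 mm, the seat floor. I'll release, raise, shut the fingers and move above the paddle.

Request:
servo_tool --pt "0 0 0 0 0 0 -0.3" --pt "0 0 0 0 0 0 -0.2" --pt "0 0 -3 0 0 0 -0.1" --pt "0 0 -22 0 0 0 -0.1" --pt "0 0 -40 0 0 0 -0.1" --pt "30 -5 0 0 0 0 -0.5" --pt "35 -6 0 0 0 0 -1" --pt "35 -6 0 0 0 0 -1" --pt "28 -5.7 0 0 0 0 -1" --pt "0 0 0 0 0 0 -1"

```text
clock: 20.8
tcp_pos: [0.4629, -0.2673, 0.1121]
orientation: [[0.436, 0.9, -0.0], [0.9, -0.436, 0.0], [0.0, -0.0, -1.0]]
ft_force: [-0.4, -0.7, -0.6]
gripper_width: -0.003
```

```bash
python3 st.py;python3 pic.py 8 285 180 230 190
```

```text
t 20.8 press mm [-24.4 101.3] z 112.1 ydir deg -25.84 zax [-0.  0. -1.] F [-0.4 -0.7 -0.6] w -0.003 j [-0.75  0.47  1.52  0.    1.15 -0.29]
large [-117.40892031   53.43973646] small [-106.46343528  170.14966044] L [ 0.24724602 29.60454136] R [  0.10565607 -30.09998068]
```

View pics/side8.png

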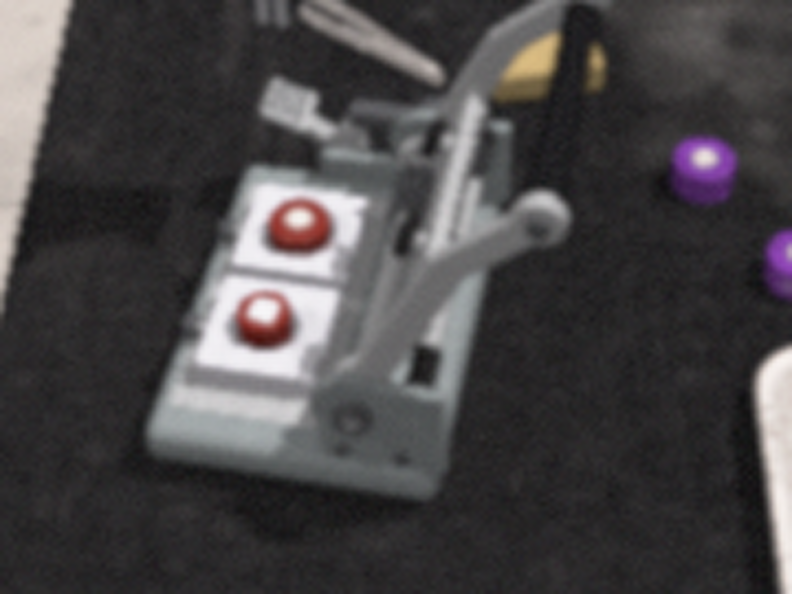

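View pics/top8.png

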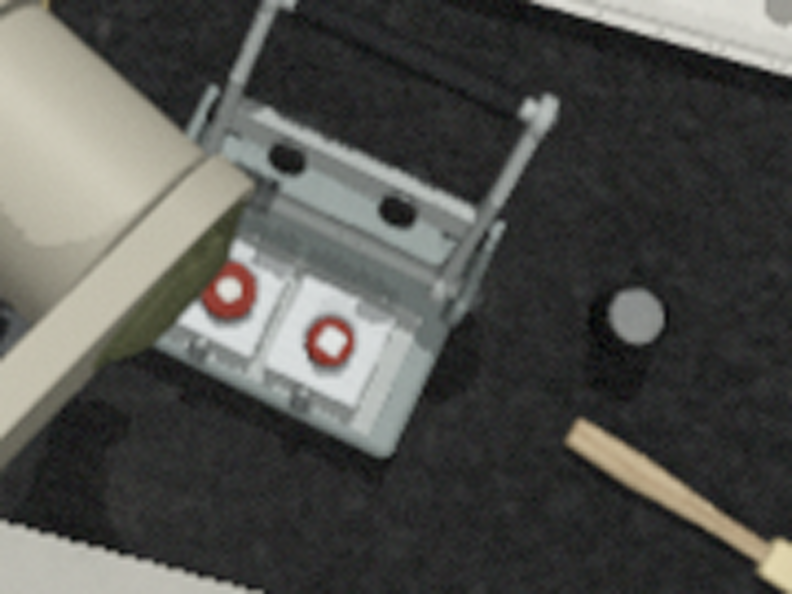

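Both specimens sit level in their seats: side zoom (300,225) and (265,320), top zoom (229,290) and (330,342). Next I'll press the paddle.

Request:
servo_tool --pt "0 0 25 0 0 0 -1" --pt "0 0 22 0 0 0 -1" --pt "0 -1 6 0 0 0 -1" --pt "0 -1 5 0 0 0 -1" --pt "0 -1 5 0 0 0 -1" --pt "0 -1 5 0 0 0 -1" --pt "0 -1 5 0 0 0 -1" --pt "0 -1 4 0 0 0 -1" --pt "0 0 3 0 0 0 -1" --pt "0 0 0 0 0 0 -1"

```text
clock: 22.15
tcp_pos: [0.4575, -0.2662, 0.0329]
orientation: [[0.438, 0.899, 0.001], [0.899, -0.438, -0.001], [-0.0, 0.001, -1.0]]
ft_force: [-3.4, 2.0, 12.7]
gripper_width: -0.004
```

```bash
python3 st.py;python3 pic.py 9 285 180 230 190
```

```text
t 22.15 press mm [-29.8  99.8] z 32.9 ydir deg -25.97 zax [ 0.001 -0.001 -1.   ] F [-3.4  2.  12.7] w -0.004 j [-0.75  0.58  1.62  0.    0.94 -0.3 ]
large [-117.40892031   53.43973646] small [-106.46343528  170.14966044] L [ 0.24724602 29.60454136] R [  0.10565607 -30.09998068]
```

View pics/side9.png

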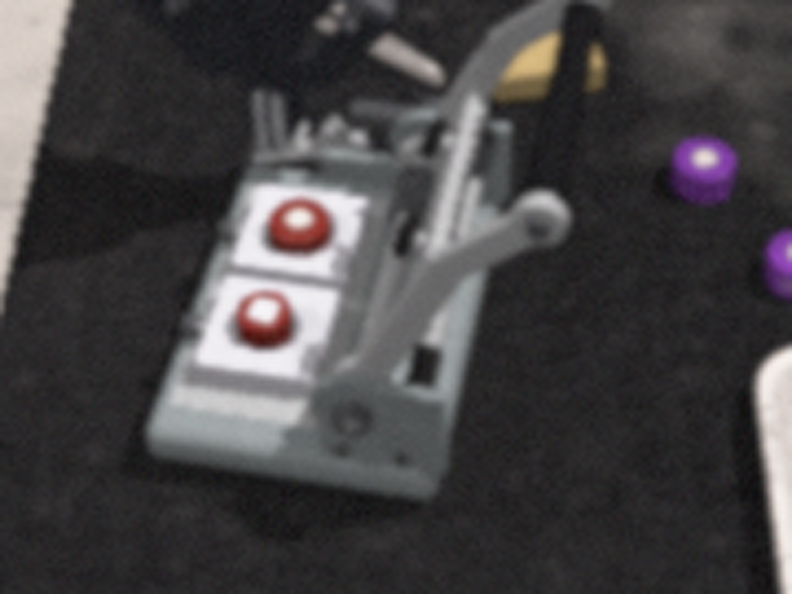

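The force has risen to 12.7 N at z 33, well above the catch's friction, so it is near or at the stop. I'll press 1.5 mm more to be sure.

Request:
servo_tool --pt "0 0 0.5 0 0 0 -1" --pt "0 0 0.5 0 0 0 -1" --pt "0 0 0.5 0 0 0 -1" --pt "0 0 0 0 0 0 -1" --pt "0 0 0 0 0 0 -1" --pt "0 0 -5 0 0 0 -1" --pt "0 0 -20 0 0 0 -1" --pt "0 0 -40 0 0 0 -1" --pt "0 0 -40 0 0 0 -0.5" --pt "0 0 -40 0 0 0 0"

```text
clock: 23.5
tcp_pos: [0.4571, -0.2658, 0.1764]
orientation: [[0.438, 0.899, -0.0], [0.899, -0.438, 0.001], [0.0, -0.001, -1.0]]
ft_force: [0.6, -0.3, 0.1]
gripper_width: 0.421
```

```bash
python3 st.py;python3 pic.py 10 265 150 230 170
```

```text
t 23.5 press mm [-30.3 100. ] z 176.4 ydir deg -25.97 zax [-0.     0.001 -1.   ] F [ 0.6 -0.3  0.1] w 0.421 j [-0.75  0.39  1.45  0.    1.3  -0.3 ]
large [-117.40892031   53.43973646] small [-106.46343528  170.14966044] L [ 0.24724602 29.60454136] R [  0.10565607 -30.09998068]
```

View pics/side10.png

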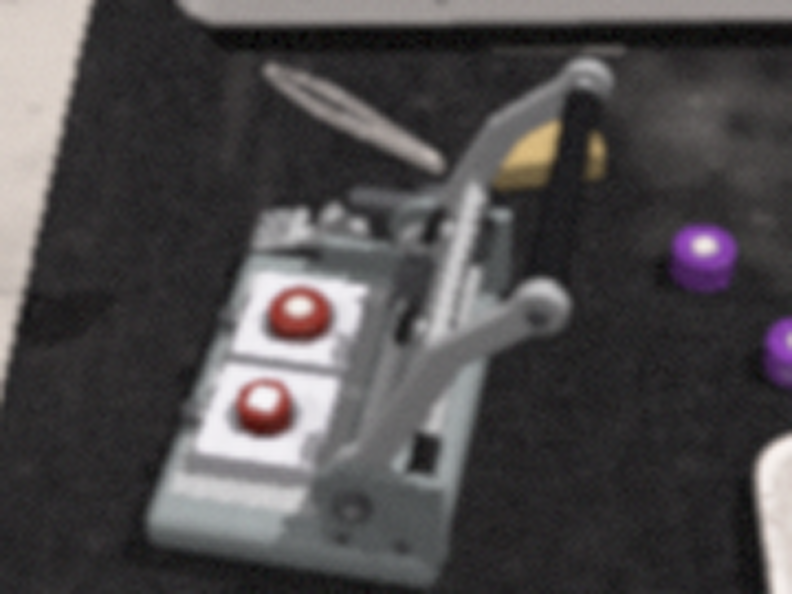

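View pics/top10.png

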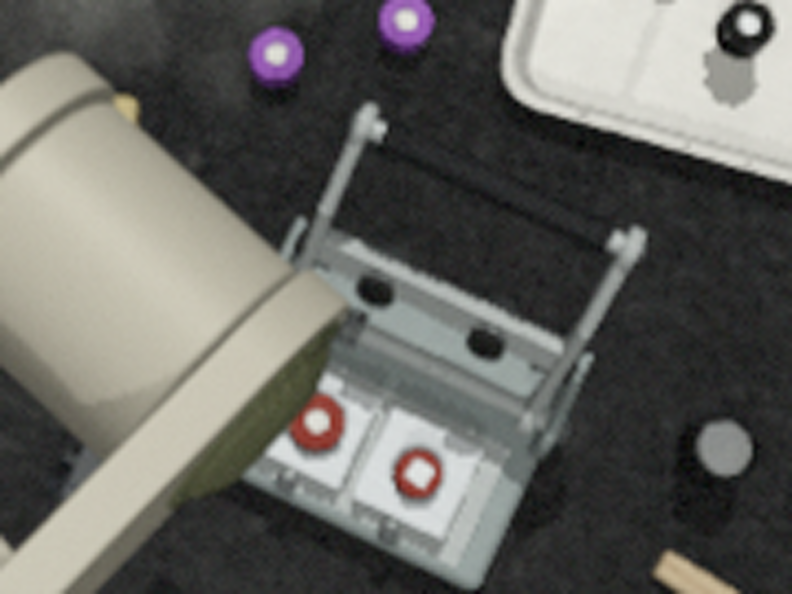

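The paddle is now down beside the base, at (283,230) in the side zoom, so the catch is off. Next I'll move above the handle, at about press (123.5, 0) and z 170.

Request:
servo_tool --pt "0 0 -40 0 0 0 0.2" --pt "-20 30 0 0 0 0 0.2" --pt "-20 31 0 0 0 0 0.2" --pt "-20 31 0 0 0 0 0.2" --pt "-20 31 0 0 0 0 0.2" --pt "-20 31 0 0 0 0 0.2" --pt "0 0 10 0 0 0 0.2" --pt "0 0 0 0 0 0 0.2" --pt "0 0 0 0 0 0 0.2" --pt "0 0 0 0 0 0 0.2" --newtons 80

```text
clock: 24.85
tcp_pos: [0.5518, -0.4229, 0.2061]
orientation: [[0.438, 0.899, 0.001], [0.899, -0.438, -0.001], [-0.0, 0.001, -1.0]]
ft_force: [-0.3, 0.5, 0.1]
gripper_width: 0.602
```

```bash
python3 st.py;python3 pic.py 11 265 150 230 150
```

```text
t 24.85 press mm [123.7   0.4] z 206.1 ydir deg -25.95 zax [ 0.001 -0.001 -1.   ] F [-0.3  0.5  0.1] w 0.602 j [-0.82  0.66  0.87  0.    1.61 -0.37]
large [-117.40892031   53.43973646] small [-106.46343528  170.14966044] L [ 0.24724602 29.60454136] R [  0.10565607 -30.09998068]
```

View pics/side11.png

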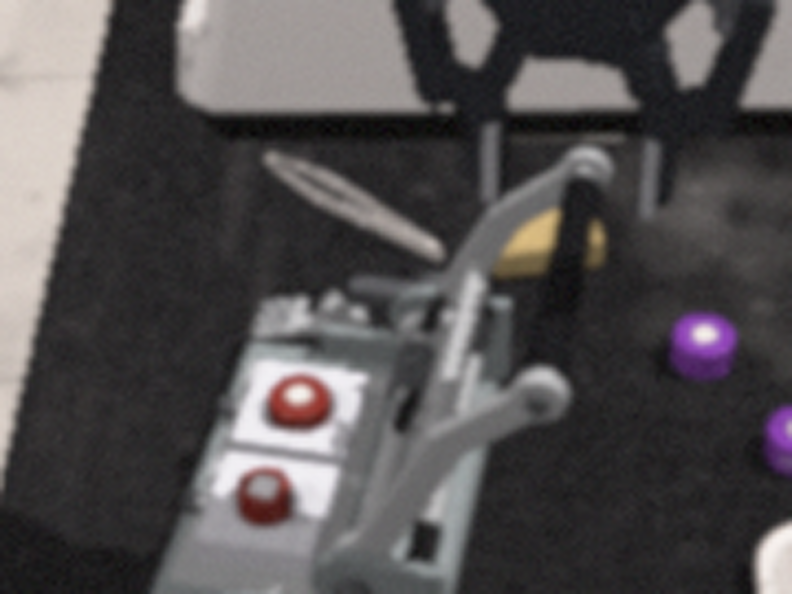

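The fingers straddle the handle. I'll lower 52 mm and pinch.

Request:
servo_tool --pt "0 0 18 0 0 0 0.2" --pt "0 0 20 0 0 0 0.2" --pt "0 0 14 0 0 0 0" --pt "0 0 0 0 0 0 -0.2" --pt "0 0 0 0 0 0 -0.5" --pt "0 0 0 0 0 0 -0.8" --pt "0 0 0 0 0 0 -1" --pt "0 0 0 0 0 0 -1" --pt "0 0 0 0 0 0 -1" --pt "0 0 0 0 0 0 -1" --newtons 80

```text
clock: 26.2
tcp_pos: [0.5517, -0.4235, 0.1545]
orientation: [[0.438, 0.899, 0.0], [0.899, -0.438, -0.001], [-0.001, 0.001, -1.0]]
ft_force: [-4.8, 2.3, 6.3]
gripper_width: 0.158
```

```bash
python3 st.py; python3 - <<'E'
import numpy as np
a=np.radians(np.r_[32.8,np.linspace(32.8,-82.1,21)[1:]])
x=52+131*np.sin(a);z=60+131*np.cos(a)
print(np.c_[np.diff(x),-np.diff(z)].round(1).tolist())
E
```

```text
t 26.2 press mm [123.8  -0.2] z 154.5 ydir deg -25.98 zax [ 0.    -0.001 -1.   ] F [-4.8  2.3  6.3] w 0.158 j [-0.82  0.69  0.96 -0.    1.49 -0.37]
large [-117.40892031   53.43973646] small [-106.46343528  170.14966044] L [ 0.24724602 29.60454136] R [  0.10565607 -30.09998068]
[[-11.4, -6.6], [-12.0, -5.4], [-12.5, -4.2], [-12.8, -2.9], [-13.0, -1.6], [-13.1, -0.3], [-13.1, 1.0], [-12.9, 2.3], [-12.6, 3.6], [-12.2, 4.9], [-11.6, 6.1], [-11.0, 7.2], [-10.2, 8.3], [-9.3, 9.2], [-8.4, 10.1], [-7.3, 10.9], [-6.2, 11.6], [-5.0, 12.2], [-3.7, 12.6], [-2.5, 12.9]]
```

Gripped (opening 0.158, about 16 mm). I'll pull through the first half of the arc.

Request:
servo_tool --pt "0 -11.4 -6.6 0 0 0 -1" --pt "0 -12 -5.4 0 0 0 -1" --pt "0 -12.5 -4.2 0 0 0 -1" --pt "0 -12.8 -2.9 0 0 0 -1" --pt "0 -13 -1.6 0 0 0 -1" --pt "0 -13.1 -0.3 0 0 0 -1" --pt "0 -13.1 1 0 0 0 -1" --pt "0 -12.9 2.3 0 0 0 -1" --pt "0 -12.6 3.6 0 0 0 -1" --pt "0 -12.2 4.9 0 0 0 -1"

```text
clock: 27.45
tcp_pos: [0.4388, -0.3678, 0.1643]
orientation: [[0.438, 0.899, 0.003], [0.899, -0.438, -0.001], [-0.0, 0.003, -1.0]]
ft_force: [3.1, 2.9, 7.9]
gripper_width: 0.159
```

```bash
python3 st.py;python3 pic.py 12 265 150 230 150
```

```text
t 27.45 press mm [-2.1  0.4] z 164.3 ydir deg -25.96 zax [ 0.003 -0.001 -1.   ] F [3.1 2.9 7.9] w 0.159 j [-0.9   0.47  1.35  0.    1.32 -0.45]
large [-117.40892031   53.43973646] small [-106.46343528  170.14966044] L [ 0.24724602 29.60454136] R [  0.10565607 -30.09998068]
```

View pics/side12.png

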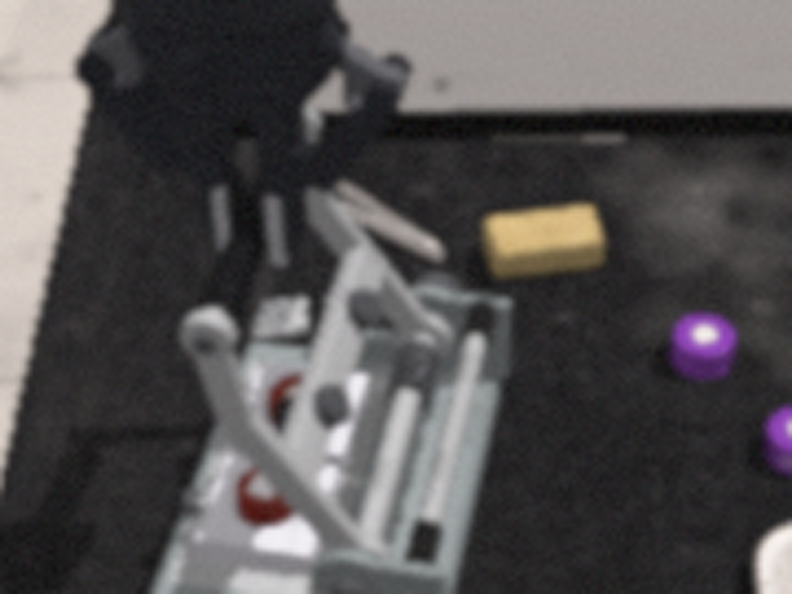

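The lever follows and the catch is clear. Second half of the arc:

Request:
servo_tool --pt "0 -11.6 6.1 0 0 0 -1" --pt "0 -11 7.2 0 0 0 -1" --pt "0 -10.2 8.3 0 0 0 -1" --pt "0 -9.3 9.2 0 0 0 -1" --pt "0 -8.4 10.1 0 0 0 -1" --pt "0 -7.3 10.9 0 0 0 -1" --pt "0 -6.2 11.6 0 0 0 -1" --pt "0 -5 12.2 0 0 0 -1" --pt "0 -3.7 12.6 0 0 0 -1" --pt "0 -2.5 11 0 0 0 -1"

```text
clock: 28.8
tcp_pos: [0.3707, -0.3342, 0.0639]
orientation: [[0.438, 0.899, -0.0], [0.899, -0.438, 0.001], [0.001, -0.001, -1.0]]
ft_force: [2.4, 5.0, 11.9]
gripper_width: 0.16
```

```bash
python3 st.py;python3 pic.py 13 265 150 230 150
```

```text
t 28.8 press mm [-78.    0.7] z 63.9 ydir deg -25.98 zax [-0.     0.001 -1.   ] F [ 2.4  5.  11.9] w 0.16 j [-0.97  0.49  1.68  0.    0.97 -0.52]
large [-117.40892031   53.43973646] small [-106.46343528  170.14966044] L [ 0.24724602 29.60454136] R [  0.10565607 -30.09998068]
```

View pics/side13.png

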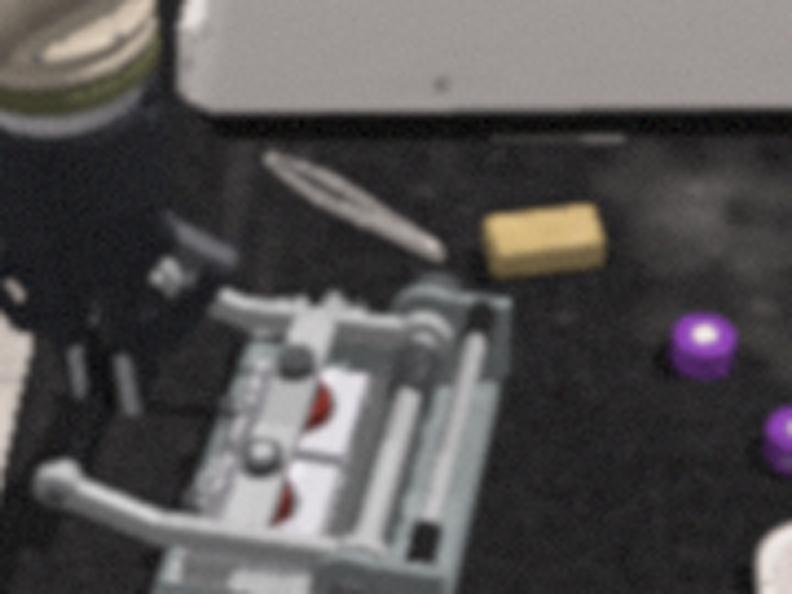

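The lever is almost down. I'll press on until the hard stop shows as a force rise.

Request:
servo_tool --pt "0 0 1 0 0 0 -1" --pt "0 0 0.5 0 0 0 -1" --pt "0 0 0 0 0 0 -1" --pt "0 0 0 0 0 0 -1" --pt "0 0 0 0 0 0 -1" --pt "0 0 0 0 0 0 -1" --pt "0 0 0 0 0 0 -1" --pt "0 0 0 0 0 0 -1" --pt "0 0 0 0 0 0 -1" --pt "0 0 0 0 0 0 -1" --newtons 100

```text
clock: 30.15
tcp_pos: [0.3706, -0.3341, 0.0629]
orientation: [[0.438, 0.899, -0.001], [0.899, -0.438, 0.001], [0.001, -0.001, -1.0]]
ft_force: [-1.0, 5.1, 11.8]
gripper_width: 0.155
```

```bash
python3 st.py
```

```text
t 30.15 press mm [-78.1   0.7] z 62.9 ydir deg -25.97 zax [-0.001  0.001 -1.   ] F [-1.   5.1 11.8] w 0.155 j [-0.97  0.49  1.68  0.    0.97 -0.52]
large [-117.40892031   53.43973646] small [-106.46343528  170.14966044] L [ 0.24724602 29.60454136] R [  0.10565607 -30.09998068]
```

Request:
servo_tool --pt "0 0 0.5 0 0 0 -1" --pt "0 0 0.5 0 0 0 -1" --pt "0 0 0.5 0 0 0 -1" --pt "0 0 0.5 0 0 0 -1" --pt "0 0 0 0 0 0 -1" --pt "0 0 0 0 0 0 -1" --pt "0 0 0 0 0 0 -1" --pt "0 0 0 0 0 0 -1" --pt "0 0 0 0 0 0 -1" --pt "0 0 0 0 0 0 -1"

```text
clock: 31.4
tcp_pos: [0.3705, -0.3341, 0.0615]
orientation: [[0.438, 0.899, -0.001], [0.899, -0.438, 0.001], [0.001, -0.001, -1.0]]
ft_force: [-3.6, 8.5, 21.0]
gripper_width: 0.151
```

```bash
python3 st.py
```

```text
t 31.4 press mm [-78.3   0.7] z 61.5 ydir deg -25.97 zax [-0.001  0.001 -1.   ] F [-3.6  8.5 21. ] w 0.151 j [-0.97  0.49  1.68  0.    0.97 -0.52]
large [-117.40892031   53.43973646] small [-106.46343528  170.14966044] L [ 0.24724602 29.60454136] R [  0.10565607 -30.09998068]
```

Request:
servo_tool --pt "0 0 0.4 0 0 0 -1" --pt "0 0 0.4 0 0 0 -1" --pt "0 0 0 0 0 0 -1" --pt "0 0 0 0 0 0 -1" --pt "0 0 0 0 0 0 -1" --pt "0 0 0 0 0 0 -1" --pt "0 0 0 0 0 0 -1" --pt "0 0 0 0 0 0 -1" --pt "0 0 0 0 0 0 -1" --pt "0 0 0 0 0 0 -1"

```text
clock: 32.65
tcp_pos: [0.3705, -0.3341, 0.0611]
orientation: [[0.438, 0.899, -0.001], [0.899, -0.438, 0.001], [0.0, -0.001, -1.0]]
ft_force: [-4.8, 9.6, 25.9]
gripper_width: 0.146
```

```bash
python3 st.py; python3 pic.py 14 265 150 230 170
```

```text
t 32.65 press mm [-78.3   0.7] z 61.1 ydir deg -25.96 zax [-0.001  0.001 -1.   ] F [-4.8  9.6 25.9] w 0.146 j [-0.97  0.49  1.68 -0.    0.97 -0.52]
large [-117.40892031   53.43973646] small [-106.46343528  170.14966044] L [ 0.24724602 29.60454136] R [  0.10565607 -30.09998068]
```

View pics/side14.png

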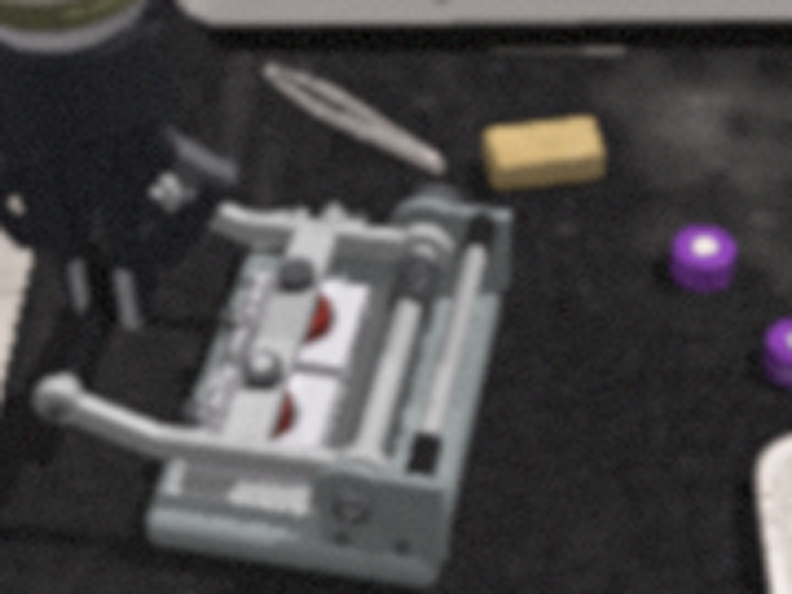

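View pics/top14.png

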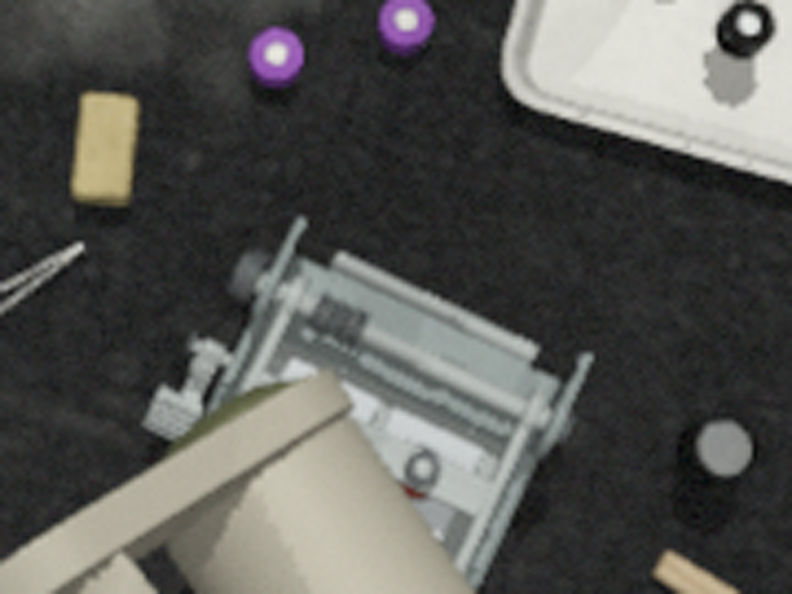

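```bash
python3 - <<'E'
from h import *
O=np.array([.4405,-.369]);yaw=np.radians(-26);c,s=np.cos(yaw),np.sin(yaw)
def W(px,py,z): return np.array([O[0]+c*px-s*py,O[1]+s*px+c*py,z])
for k in("13","14"):
    d=pickle.load(open(f"side{k}.pkl","rb"))
    im=d["color"]
    off=(230,150 if k=="13" else 170)
    for L in(-3,0,3,6):
        a=np.radians(-82.1+L);p=W(.052+.131*np.sin(a),-.070,.060+.131*np.cos(a))
        q=proj(d,p)[0];print(k,L,((q-off+.5)*4.4-.5).round(1))
    g=cv2.cvtColor(im,cv2.COLOR_RGB2GRAY)[248:275,232:260]
    m=(g>130).astype(np.uint8);ys,xs=np.nonzero(m[:, :14]);print("cap px",xs.min()+232,ys.min()+248, ys.max()+248)
a=pickle.load(open("side13.pkl","rb"))["color"].astype(float);b=pickle.load(open("side14.pkl","rb"))["color"].astype(float)
P=lambda i:np.float32(cv2.cvtColor(i.astype(np.uint8),cv2.COLOR_RGB2GRAY)[245:285,234:290])
print(cv2.phaseCorrelate(P(a),P(b)))
E
```

```text
13 -3 [ 58.3 502.8]
13 0 [ 57.8 492.2]
13 3 [ 58.  481.7]
13 6 [ 59.1 471.4]
cap px 232 248 259
14 -3 [ 58.3 414.8]
14 0 [ 57.8 404.2]
14 3 [ 58.  393.7]
14 6 [ 59.1 383.4]
cap px 239 255 260
((0.013867306932315415, 0.4383436696109939), 1.0310813967386883)
```

```bash
python3 - <<'E'
from h import *
O=np.array([.4405,-.369]);yaw=np.radians(-26);c,s=np.cos(yaw),np.sin(yaw)
def W(px,py,z): return np.array([O[0]+c*px-s*py,O[1]+s*px+c*py,z])
d0=pickle.load(open("side0.pkl","rb"));d=pickle.load(open("side14.pkl","rb"))
for y in(-.064,-.070,-.075): print(y,proj(d0,W(.123,y,.170)).round(1),proj(d,W(-.078,y,.078)).round(1),proj(d,W(.052,y,.060)).round(1))
out=[]
for dd,(u,v) in((d0,(352,238)),(d,(243,259))):
    a=dd["color"][v-18:v+19,u-18:u+19+12,::-1];out.append(cv2.resize(a,None,fx=8,fy=8,interpolation=cv2.INTER_CUBIC))
cv2.imwrite("pics/caps.png",np.hstack(out))
E
```

```text
-0.064 [[352.4 237.8]] [[243.7 259.1]] [[312.3 275.2]]
-0.07 [[351.9 240.4]] [[242.6 261.5]] [[311.6 277.8]]
-0.075 [[351.4 242.6]] [[241.7 263.5]] [[311.  279.9]]
```

View pics/caps.png

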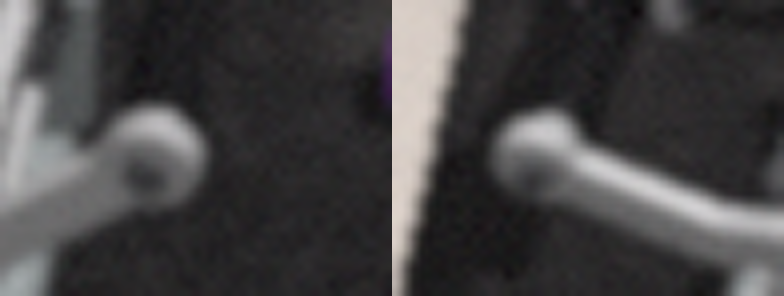

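The handle end cap is at (242.5,260.1), against (243.1,260.3) predicted for fully down. The force of 26 N exceeds the 10–14 N needed to hold it. I'll hold one cycle to check it stays steady.

Request:
servo_tool --pt "0 0 0 0 0 0 -1" --pt "0 0 0 0 0 0 -1" --pt "0 0 0 0 0 0 -1" --pt "0 0 0 0 0 0 -1" --pt "0 0 0 0 0 0 -1" --pt "0 0 0 0 0 0 -1" --pt "0 0 0 0 0 0 -1" --pt "0 0 0 0 0 0 -1" --pt "0 0 0 0 0 0 -1" --pt "0 0 0 0 0 0 -1"

```text
clock: 34.0
tcp_pos: [0.3705, -0.3341, 0.0611]
orientation: [[0.438, 0.899, -0.001], [0.899, -0.438, 0.001], [0.0, -0.001, -1.0]]
ft_force: [-4.1, 9.0, 25.6]
gripper_width: 0.15
```

```bash
python3 st.py
```

```text
t 34.0 press mm [-78.3   0.7] z 61.1 ydir deg -25.96 zax [-0.001  0.001 -1.   ] F [-4.1  9.  25.6] w 0.15 j [-0.97  0.49  1.68  0.    0.97 -0.52]
large [-117.40892031   53.43973646] small [-106.46343528  170.14966044] L [ 0.24724602 29.60454136] R [  0.10565607 -30.09998068]
```

Steady, so I'm handing in.

```bash
python3 -c "
from bench import ctrl
print(ctrl.finish_job())"
```

```text
the job is handed in; nothing more can be done
None
```

I put both specimens in their seats with the catch still on, flipped the catch off with the paddle, and pulled the lever fully down. I handed the job in at about 34 s while still gripping the handle; no verdict was reported.

- **Specimens:** The large one is in the left (30 mm) seat and the small one in the right (25 mm) seat. In both views before the lever came over, they stood level and centred. Both met the seat edge on the way in. The small one needed two sideways corrections, at up to about 15 N, before it dropped in freely. It bottomed with its underside at about 34 mm, the seat floor. I did not measure the top heights separately.
- **Catch:** The side picture shows the paddle down beside the base, and the lever then moved freely.
- **Lever:** The handle's end cap was within about 1 pixel of where it should be when fully down. The downward push held steady at about 26 N over the last 1.25 s, against the 10–14 N needed. The handle may have slid about 1–1.5 mm in the pads during the last press, but nothing was still moving at hand-in.
- **Other objects:** I could see no movement of the clay, tweezers or purple look-alikes in the last pictures, judged by eye.

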